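# Gauge a fan handle's tang in the hole plate

## Task

Take the wooden fan handle that stands by itself in the single-socket block and find, by feel and never forcing it, the smallest hole of the steel gauge plate that its tang passes through cleanly. Leave the handle standing upright in that hole, the tang fully home and the shoulder above it resting on the plate, and let go. Leave the two handles in the double block and everything else on the table where they are.

Things in the scene. Friction and masses are not known exactly. Their poses are not given: they have to be found in the camera images.
- gauge: Steel plate 60 x 180 x 12 mm on two end feet, open below, fixed. Origin on the table under its centre; y along the holes, smallest to largest; top 60 mm up. A tang too thick for a hole stops with its foot under 3 mm deep; over 30 N then splits it. One that fits, centred to 1 mm, slides down until its shoulder stops on the plate; in a wider hole the shoulder goes in too, down to the collar.
- hole1 (a point): Hole 1 of the gauge, 7 mm in diameter, through the 12 mm plate, mouth bevelled 1 mm. The point is the centre of its mouth on the plate's top face (60 mm above the table), z up; it lies at y = -58.5 mm in the gauge's frame.
- hole2 (a point): Hole 2 of the gauge, 11 mm in diameter, through the 12 mm plate, mouth bevelled 1 mm. The point is the centre of its mouth on the plate's top face (60 mm above the table), z up; it lies at y = -20.5 mm in the gauge's frame.
- hole3 (a point): Hole 3 of the gauge, 15 mm in diameter, through the 12 mm plate, mouth bevelled 1 mm. The point is the centre of its mouth on the plate's top face (60 mm above the table), z up; it lies at y = 19.5 mm in the gauge's frame.
- hole4 (a point): Hole 4 of the gauge, 19 mm in diameter, through the 12 mm plate, mouth bevelled 1 mm. The point is the centre of its mouth on the plate's top face (60 mm above the table), z up; it lies at y = 61.5 mm in the gauge's frame.
- stand_top (a point): Centre of the top face of the dark wooden single-socket block (60 x 60 mm, 50 mm high, fixed), over its one loose 24 mm square socket. The handle to be gauged stands here with its collar on the block.
- rack: Dark wooden double block (140 x 60 mm, 50 mm high, fixed) with two loose 24 mm square sockets 72 mm apart along its x, holding the two other handles, which stay there. Origin on the table under its centre.
- handle_a: Wooden fan handle, about 70 g. Origin: centre of its collar's underside, z up. Above: round collar 38 mm wide, 8 high, then a square grip 22 x 22 mm (faces along its x and y) from 8 to 78 mm. Below: a round shoulder 12 mm long, then the tang, 30 mm long, foot bevelled 2 mm (foot 42 mm below the origin). Tang 8 to 18 mm thick, hidden and not known; the shoulder is 4 mm thicker.
- handle_b: Another such handle; same shape and frame as handle_a but for the tang's thickness.
- handle_c: Another such handle; same shape and frame as handle_a but for the tang's thickness.
- cup_small: Bystander: open steel bead cup, 60 mm wide, 32 mm high.
- cup_large: Bystander: open steel bead cup, 72 mm wide, 32 mm high.
- spool_white: Bystander: thread spool, 34 mm wide, 42 mm high.
- spool_grey: Bystander: thread spool, 34 mm wide, 42 mm high.
- scissors: Bystander: scissors lying flat, about 165 mm long, 10 mm high.
- screwdriver: Bystander: screwdriver lying flat, 150 mm long.
- carton: Bystander: small carton 70 x 45 x 22 mm.

How it is judged:
By the outcome, as a careful person would: the job done as asked, in the order asked, and still so for the second after the job is handed in, with the robot touching nothing.
It also fails if it takes over 48 s, if anything falls off the work surface, if the arm or the gripper's body presses on something with over 40 N, if the wrist force passes 120 N, or if a joint passes its speed limit or range.

## Robot

A 6-joint arm with a two-finger parallel gripper is mounted at the origin on the work surface. World frame = base frame: x ahead of the robot, y to its left, z up, the work surface at z = 0. Lengths are in m, angles in rad, forces in N, time in s.
With the tool pointing down it reaches from about 0.3 to 0.875 m from the base axis. Payload 6.4 kg.
Tool frame: the origin (TCP) lies between the finger pads; the fingertips stand 19 mm ahead of it and the grasp point (between the pads) is the TCP (ctrl.tips_ahead is the z of the fingertips in the tool frame, in m); z points along the fingers, y is the line along which they close (so a half turn about z gives the same grasp; the last joint's range is limited). The gripper opens to 85 mm and grips with 20 to 120 N. Pads are 22 mm wide; open, the fingers measure 114 mm over their backs; the gripper's body (76 mm by 85 mm) begins 54 mm behind the grasp point. The pads swing forward as they close: fully open they stand 13 mm farther back than shut.
Start: joints at [1.104, 0.181, 1.607, -0, 1.354, -0.206], TCP at [0.148, 0.556, 0.25] pointing down, gripper open.
Joint ranges: [-2.99, 2.99], [-0.89, 2.07], [0.3, 2.58], [-1.14, 4.28], [0, 2.63], [-3.12, 3.12]. Speed limits (rad/s): [2.57, 2.57, 3.01, 3.14, 3.14, 3.14].

## Interface

Orientations are given as a unit quaternion [w, x, y, z].
In Python, from bench import readout, vision, ctrl gives the robot as it stands.
- The arm moves only by the tool play_rows, never from a script. Its arguments are lists of equal length, an entry for each row: "xyz": the shift along the tool's x, y, z in mm, a list of three; "rot": the turn, a rotation vector about the tool's x, y, z in rad, a list of three; "grip": the opening, from 0 (shut) to 1 (fully open). In form: {"xyz": [[x, y, z], ...], "rot": [[rx, ry, rz], ...], "grip": [grip, ...]}. A call has exactly 10 rows; each row is the pose to reach, as a shift and turn from the pose commanded when the call began, along the tool's axes at that moment; what a row does not reach only later rows make up. A row lasts 1/8 s, in which the tool goes at most 62.5 mm and 10.7 degrees, less where a joint would pass 70% of its speed; a pose out of reach is approached as far as the arm can. A call with a gripper value outside its range is refused whole. The fingers move at their own pace and stop on an object; the grip force is fixed at half the most. Time passes only in rows, so rows that repeat a pose let the fingers close, or fill a call up. It gives the time, the measured TCP pose, the force, the opening and the grip force at its end, in the units of the state.
- readout.get_obs(): the state, without advancing time (a new reading comes with each control period).
- vision.camera(name): name is "scene" or "top" or "wrist"; returns a dict with "color" (480x640x3 uint8, red, green, blue), "depth" (480x640 float32, m along the optical axis (not along the pixel's ray), 0 where there is no reading), "camera_matrix" (3x3 intrinsics, pixels), "extrinsics" (4x4, takes a point from camera to world coordinates); the wrist camera has in their place "hand_eye" (4x4, takes a point from camera to tool coordinates, whose origin is the TCP and whose axes are the flange's). Camera axes: x right, y down, z forward; pixel columns grow to the right and rows downward; lengths in m; the calibration is good to about 2 mm. The wrist camera is an equidistant fisheye: a pixel r from the principal point sees the ray r / f radians off the axis. A picture is of the moment at which its call begins: read the wrist's pose just before it.
- ctrl.hand_in(): hands the job in; it is judged then, once.
The state is a dict: "time_s": time; "q": joint angles; "dq": joint speeds; "joint_efforts": joint torques, N m; "eef_pos": TCP position; "eef_rot": TCP orientation; "wrist_force": force on the tool from outside, world axes, zero at the start; "torque": the same for the moment, N m; "opening": opening from 0.0 (shut) to 1.0 (fully open); "grasp_force": force on a finger pad.
Only numpy, scipy, OpenCV 4.12 (cv2) and the standard library are available. Lean on these libraries where they do the work, as an engineer would, in place of code of your own. Each camera call takes 0.05 s, during which the arm holds its last target. There are 200 camera calls.

## Working session

There is one attempt and no reset: what is moved stays moved. The work goes in short steps, Python scripts to look and compute and a tool call to move; the robot and the scene stay as the last step left them, time stands still between calls to the robot, and variables do not carry over. Pictures are saved under pics/ and viewed, at most 10 in all, crops included, and the job is handed in when it is done.

Besides the shell and the picture viewer there is one more tool, called as name(argument=value, ...) on one line, values as JSON. play_rows: Moves the arm, as the interface text tells. Its arguments: {"type":"object","properties":{"xyz":{"type":"array","items":{"type":"array","items":{"type":"number"}}},"rot":{"type":"array","items":{"type":"array","items":{"type":"number"}}},"grip":{"type":"array","items":{"type":"number"}}},"required":["xyz","rot","grip"]}

```bash
mkdir -p pics
cat > h.py <<'E'
import numpy as np, cv2
from bench import readout, vision, ctrl
E
python3 - <<'E'
from h import *
o=readout.get_obs(); print(o['time_s'],o['eef_pos'],o['eef_rot'],o['opening'],o['wrist_force'])
for n in('top','scene'):
    c=vision.camera(n); np.savez(n+'0.npz',**c)
    cv2.imwrite(f'pics/{n}0.png',c['color'][:,:,::-1]); print(n,c['camera_matrix'].round(1).tolist(),c['extrinsics'].round(3).tolist())
E
```

```text
0.0 [0.14800612 0.55508961 0.24939163] [-2.92207781e-04  1.30029984e-01  9.91509675e-01 -8.26441228e-04] 1.0011420232865909 [-0.27689648  0.70903284 -0.05477313]
top [[447.0, 0.0, 323.5], [0.0, 447.0, 239.9], [0.0, 0.0, 1.0]] [[-0.062, -0.977, 0.203, 0.396], [-0.998, 0.062, -0.007, -0.061], [-0.005, -0.203, -0.979, 0.93], [0.0, 0.0, 0.0, 1.0]]
scene [[555.5, 0.0, 317.7], [0.0, 555.5, 242.5], [0.0, 0.0, 1.0]] [[-0.087, 0.713, -0.695, 1.334], [0.996, 0.065, -0.058, 0.014], [0.004, -0.698, -0.716, 0.861], [0.0, 0.0, 0.0, 1.0]]
```

View pics/top0.png

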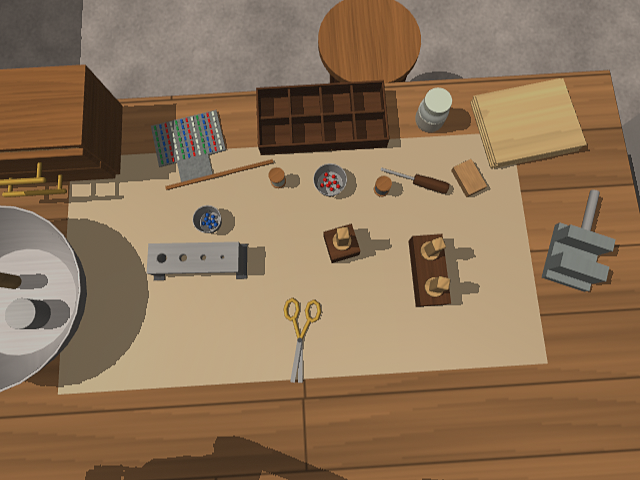

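View pics/scene0.png

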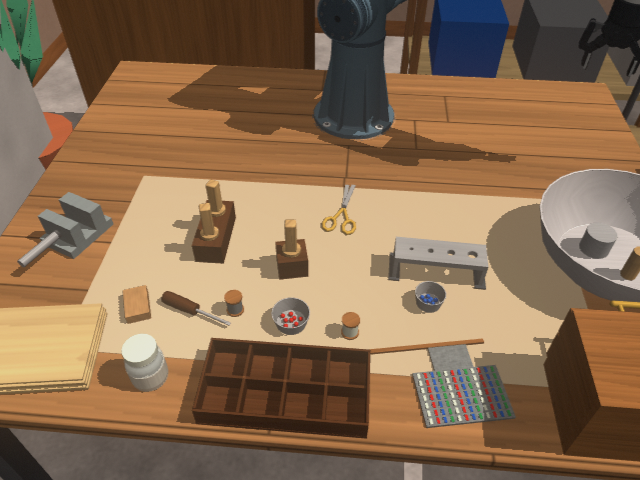

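The top view shows the gauge with holes at about (162,258), (183,258), (203,257) and (222,257), largest on the left (+y). The lone handle is at about (342,238). The scene view shows the same layout, with the lone handle at (291,240).

```bash
cat >> h.py <<'E'
def cast(c,uv,z):
    K,T=c['camera_matrix'],c['extrinsics']
    uv=np.atleast_2d(uv).astype(float)
    d=(np.c_[uv,np.ones(len(uv))]@np.linalg.inv(K).T)@T[:3,:3].T
    o=T[:3,3]; return o+d*((z-o[2])/d[:,2])[:,None]
def cloud(c):
    K,T=c['camera_matrix'],c['extrinsics']; v,u=np.mgrid[:480,:640]; d=c['depth']
    p=np.stack([(u-K[0,2])/K[0,0]*d,(v-K[1,2])/K[1,1]*d,d],-1); return p@T[:3,:3].T+T[:3,3]
def rect(P):
    (c,s,a)=cv2.minAreaRect((P[:,:2]*1000).astype(np.float32)); return np.round(c,1),np.round(s,1),round(a,1)
E
python3 - <<'E'
from h import *
for n,hb in (('top',[(150,235,240,275),(320,220,365,265),(405,230,455,308)]),('scene',[(390,235,490,270),(270,215,312,280),(190,175,240,262)])):
    c=dict(np.load(n+'0.npz')); P=cloud(c); print(n)
    for i,(a,b,e,f) in enumerate(hb):
        p=P[b:f,a:e].reshape(-1,3)
        for lo,hi in ([(.054,.066)] if i==0 else [(.122,.134),(.045,.0535)]):
            m=(p[:,2]>lo)&(p[:,2]<hi); print(i,lo,m.sum(),p[m].mean(0).round(4),rect(p[m]) if m.sum()>4 else'')
    a,b,e,f=hb[0]
    g=c['color'][b:f,a:e].astype(np.uint8); g=cv2.cvtColor(g,cv2.COLOR_RGB2GRAY)
    G=cv2.resize(g,None,fx=4,fy=4,interpolation=cv2.INTER_CUBIC)
    B=(G<100).astype(np.uint8)
    k,l,s,ce=cv2.connectedComponentsWithStats(B)
    for j in range(1,k):
        if 20<s[j,4]<3000:
            uv=(ce[j]+.5)/4-.5+[a,b]; print('hole',s[j].tolist(),uv.round(1),cast(c,uv,.06).round(4))
c=dict(np.load('top0.npz'));s=dict(np.load('scene0.npz'))
A=cv2.resize(c['color'][215:315,140:370],(782,340),interpolation=cv2.INTER_CUBIC)
Bm=cv2.resize(s['color'][210:285,265:495],(782,255),interpolation=cv2.INTER_CUBIC)
cv2.imwrite('pics/crop.png',np.vstack([A,Bm])[:,:,::-1])
E
```

```text
top
0 0.054 2547 [0.559  0.1887 0.0588] (array([559.3, 191.1]), array([176. ,  60.9]), 87.8)
1 0.122 135 [ 0.5746 -0.1032  0.1264] (array([ 575. , -103.5]), array([22.1, 21.5]), 87.3)
1 0.045 549 [ 0.5717 -0.1023  0.049 ] (array([ 575.4, -103.3]), array([60.8, 60.4]), 13.2)
2 0.122 290 [ 0.5065 -0.2759  0.1265] (array([ 507.2, -276.3]), array([95.8, 24.9]), 0.2)
2 0.045 1384 [ 0.5047 -0.2728  0.0491] (array([ 508.2, -276.8]), array([140.2,  61.1]), 0.6)
hole [28, 74, 38, 39, 1152] [161.2 257.7] [[0.5611 0.2547 0.06  ]]
hole [116, 75, 31, 30, 591] [182.3 257. ] [[0.5598 0.2132 0.06  ]]
hole [201, 78, 22, 22, 341] [202.4 256.7] [[0.558  0.1734 0.06  ]]
hole [282, 81, 13, 14, 146] [221.6 256.4] [[0.5562 0.1355 0.06  ]]
scene
0 0.054 2158 [0.5623 0.1933 0.0604] (array([559.4, 193.9]), array([180.4,  67. ]), 87.7)
1 0.122 107 [ 0.5788 -0.1022  0.1276] (array([ 577.8, -102.6]), array([24.2, 21.1]), 7.2)
1 0.045 442 [ 0.5834 -0.1015  0.0504] (array([ 576.1, -102.5]), array([64.3, 60. ]), 12.7)
2 0.122 204 [ 0.5129 -0.2751  0.1274] (array([ 511.1, -276.1]), array([95.7, 25.4]), 0.8)
2 0.045 743 [ 0.5272 -0.269   0.0503] (array([ 509.4, -276.2]), array([144. ,  61.6]), 0.4)
hole [82, 52, 10, 7, 58] [411.3 248.4] [[0.5565 0.1368 0.06  ]]
hole [155, 56, 18, 14, 190] [430.6 250.2] [[0.558  0.1749 0.06  ]]
hole [233, 61, 26, 18, 308] [451.2 251.8] [[0.5585 0.2155 0.06  ]]
hole [315, 66, 35, 22, 418] [473.  253.4] [[0.559  0.2581 0.06  ]]
```

View pics/crop.png

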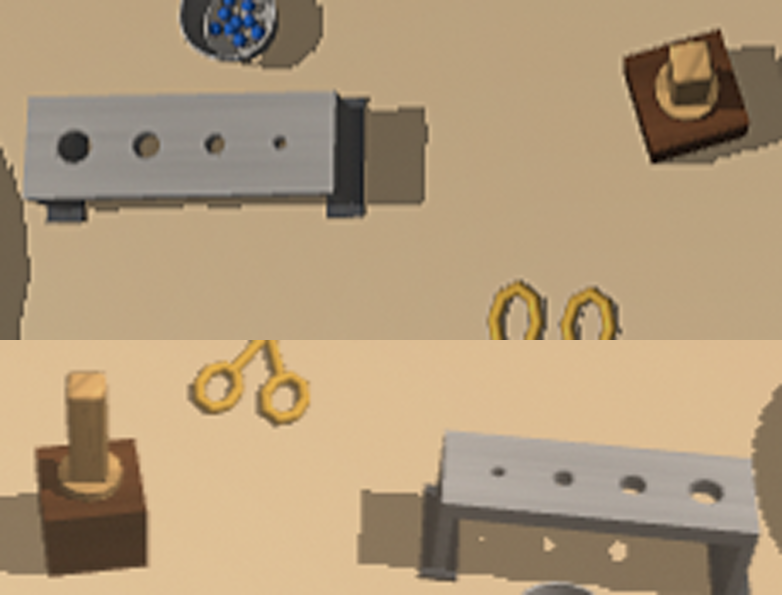

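The crop confirms it: four holes in a row along the plate, with the handle's grip turned about 8° from the world axes. I'll move to a hover over it.

play_rows(xyz=[[-583, -525, 0], [-583, -525, 0], [-583, -525, 0], [-583, -525, 0], [-583, -525, 0], [-583, -525, 0], [-583, -525, 0], [-583, -525, 0], [-583, -525, 0], [-583, -525, 0]], rot=[[0, 0, 1.15], [0, 0, 1.15], [0, 0, 1.15], [0, 0, 1.15], [0, 0, 1.15], [0, 0, 1.15], [0, 0, 1.15], [0, 0, 1.15], [0, 0, 1.15], [0, 0, 1.15]], grip=[1, 1, 1, 1, 1, 1, 1, 1, 1, 1])

```text
time_s: 1.35
eef_pos: [0.4898, 0.0298, 0.2501]
eef_rot: [-0.0, 0.648, 0.761, 0.0]
wrist_force: [-0.1, 1.7, -1.1]
opening: 0.997
grasp_force: 0.0
```

play_rows(xyz=[[-50, 22, 0], [-100, 44, 0], [-145, 64, 0], [-145, 64, 0], [-145, 64, 0], [-145, 64, 0], [-145, 64, 0], [-145, 64, 0], [-145, 64, 0], [-145, 64, 0]], rot=[[0, 0, 0], [0, 0, 0], [0, 0, 0], [0, 0, 0], [0, 0, 0], [0, 0, 0], [0, 0, 0], [0, 0, 0], [0, 0, 0], [0, 0, 0]], grip=[1, 1, 1, 1, 1, 1, 1, 1, 1, 1])

```text
time_s: 2.6
eef_pos: [0.5754, -0.1011, 0.2504]
eef_rot: [0.0, 0.648, 0.761, 0.0]
wrist_force: [0.1, -0.0, -0.2]
opening: 0.999
grasp_force: 0.0
```

```bash
cat >> h.py <<'E'
from scipy.spatial.transform import Rotation as Ro
def pose():
    o=readout.get_obs(); return np.array(o['eef_pos']),Ro.from_quat(np.roll(o['eef_rot'],-1)).as_matrix(),o
def wrist(n):
    p,R,o=pose(); c=vision.camera('wrist'); np.savez(n+'.npz',p=p,R=R,**c); cv2.imwrite(f'pics/{n}.png',c['color'][:,:,::-1])
    return load(n)
def load(n):
    c=dict(np.load(n+'.npz')); T=np.eye(4); T[:3,:3]=c['R'];T[:3,3]=c['p']; c['extrinsics']=T@c['hand_eye']; return c
def fray(c,uv):
    K=c['camera_matrix']; d=(np.atleast_2d(uv)-K[:2,2])/[K[0,0],K[1,1]]; r=np.linalg.norm(d,axis=1)+1e-12
    return np.c_[d*(np.sin(r)/r)[:,None],np.cos(r)]
def fcast(c,uv,z):
    T=c['extrinsics']; d=fray(c,uv)@T[:3,:3].T; return T[:3,3]+d*((z-T[2,3])/d[:,2])[:,None]
def fcloud(c):
    v,u=np.mgrid[:480,:640]; r=fray(c,np.c_[u.ravel(),v.ravel()]); d=c['depth'].ravel()
    P=(r*(d/np.where(r[:,2]>.05,r[:,2],np.inf))[:,None])@c['extrinsics'][:3,:3].T+c['extrinsics'][:3,3]; P[d==0]=np.nan
    return P.reshape(480,640,3)
E
python3 - <<'E'
from h import *
c=wrist('w1'); print(c['p'],c['R'].round(3).tolist(),c['hand_eye'].round(3).tolist(),c['camera_matrix'][0])
P=fcloud(c)
for lo,hi in((.122,.134),(.045,.0535)):
    m=(P[...,2]>lo)&(P[...,2]<hi)&(np.linalg.norm(P[...,:2]-[.576,-.103],axis=-1)<.06)
    v,u=np.where(m); print(m.sum(),u.min() if len(u) else 0,rect(P[m]) if len(u) else '', (u.mean(),v.mean()))
E
```

```text
[ 0.57543646 -0.1011161   0.25036859] [[-0.159, 0.987, 0.0], [0.987, 0.159, -0.0], [-0.0, 0.0, -1.0]] [[-0.002, -0.946, -0.325, 0.084], [1.0, -0.002, -0.0, -0.0], [-0.0, -0.325, 0.946, -0.122], [0.0, 0.0, 0.0, 1.0]] [371.64829954   0.         315.23640215]
904 298 (array([ 574.3, -103. ]), array([21.8, 21.8]), 4.6) (np.float64(313.8893805309734), np.float64(236.7632743362832))
2564 278 (array([ 574.2, -103.5]), array([60.5, 60.4]), 12.8) (np.float64(314.1797971918877), np.float64(203.69383775351014))
```

View pics/w1.png

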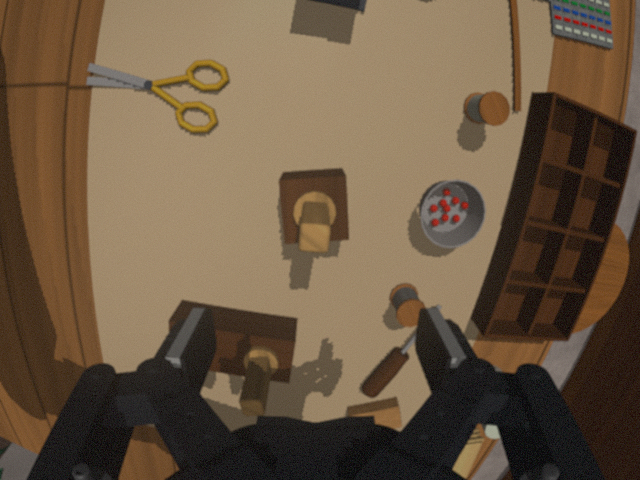

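The wrist view shows the lone handle's top face at about (314,237), clear of the fingers. It measures 21.8 mm square at a yaw of 4.6°. Now I'll go down and grasp it.

play_rows(xyz=[[-2, -1, 0], [-2, -1, 20], [-2, -1, 50], [-2, -1, 80], [-2, -1, 110], [-2, -1, 135], [-2, -1, 150], [-2, -1, 150], [-2, -1, 150], [-2, -1, 150]], rot=[[0, 0, 0.08], [0, 0, 0.08], [0, 0, 0.08], [0, 0, 0.08], [0, 0, 0.08], [0, 0, 0.08], [0, 0, 0.08], [0, 0, 0.08], [0, 0, 0.08], [0, 0, 0.08]], grip=[1, 1, 1, 1, 1, 1, 1, 1, 0.3, 0.1])

```text
time_s: 3.9
eef_pos: [0.5756, -0.1037, 0.1016]
eef_rot: [0.001, 0.678, 0.735, 0.0]
wrist_force: [1.3, -0.4, 0.5]
opening: 0.604
grasp_force: 0.0
```

play_rows(xyz=[[0, 0, 0], [0, 0, 0], [0, 0, 0], [0, 0, 0], [0, 0, 0], [0, 0, -10], [0, 0, -30], [0, 0, -60], [0, 0, -80], [0, 0, -80]], rot=[[0, 0, 0], [0, 0, 0], [0, 0, 0], [0, 0, 0], [0, 0, 0], [0, 0, 0], [0, 0, 0], [0, 0, 0], [0, 0, 0], [0, 0, 0]], grip=[0, 0, 0, 0, 0, 0, 0, 0, 0, 0])

```text
time_s: 5.15
eef_pos: [0.5762, -0.1039, 0.1833]
eef_rot: [0.002, 0.678, 0.735, 0.001]
wrist_force: [-0.1, 0.7, -0.3]
opening: 0.255
grasp_force: 58.7
```

Run:
```python
from h import *
p,R,o=pose(); print(p,R.round(4).tolist(),o['wrist_force'],o['grasp_force'],o['opening'])
c=vision.camera('scene'); np.savez('s1.npz',**c)
# project TCP line
K,T=c['camera_matrix'],np.linalg.inv(c['extrinsics'])
for dz in(.028,-.05,-.062,-.092):
    q=T[:3,:3]@(p+[0,0,dz])+T[:3,3]; uv=(K@q)[:2]/q[2]; print(dz,uv.round(1),'px/mm',(K[0,0]/q[2]/1000).round(3))
u,v=uv.astype(int); A=c['color'][v-90:v+30,u-70:u+70]; print(u-70,v-90)
cv2.imwrite('pics/s1.png',cv2.resize(A,None,fx=5,fy=5,interpolation=cv2.INTER_CUBIC)[:,:,::-1])
```

```text
[ 0.57624307 -0.10390678  0.18332443] [[-0.08, 0.9968, 0.0048], [0.9968, 0.08, -0.0019], [-0.0023, 0.0046, -1.0]] [-0.07459416  0.6552756  -0.27727086] 58.6702036857605 0.25522176490272225
0.028 [287.4 189.5] px/mm 0.556
-0.05 [288.8 221. ] px/mm 0.527
-0.062 [289.1 225.6] px/mm 0.522
-0.092 [289.6 236.6] px/mm 0.512
219 146
```

View pics/s1.png

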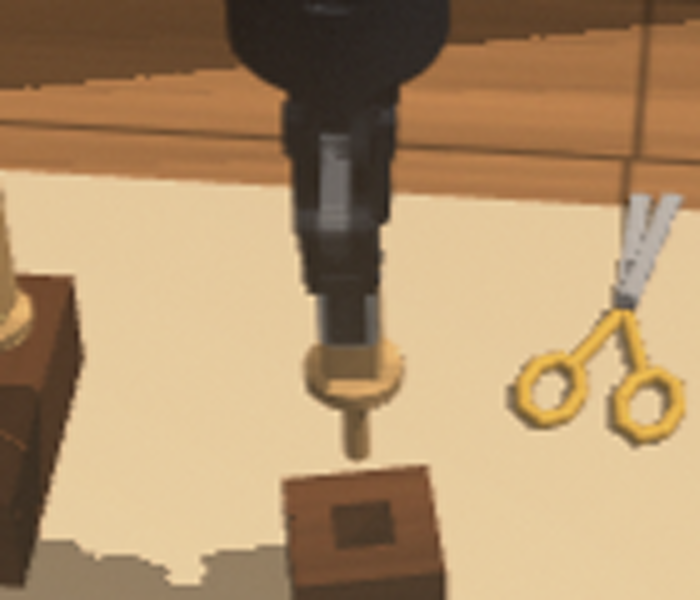

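The scene crop shows the handle held straight. Its tang, at about (357,430) in the crop, looks about 10 mm thick, so hole 2 goes first. I'll move over hole 2.

play_rows(xyz=[[30, 1, 0], [80, 1, 0], [130, 2, 0], [180, 2, 0], [230, 3, 0], [265, 4, 0], [278, 4, 0], [278, 4, 10], [278, 4, 20], [278, 4, 20]], rot=[[0, 0, 0], [0, 0, 0], [0, 0, 0], [0, 0, 0], [0, 0, 0], [0, 0, 0], [0, 0, 0], [0, 0, 0], [0, 0, 0], [0, 0, 0]], grip=[0, 0, 0, 0, 0, 0, 0, 0, 0, 0])

```text
time_s: 6.45
eef_pos: [0.5557, 0.1726, 0.1585]
eef_rot: [-0.001, 0.679, 0.734, -0.001]
wrist_force: [0.8, 0.0, -1.3]
opening: 0.249
grasp_force: 58.7
```

```bash
cat >> h.py <<'E'
def shot(n,sc=8):
    p,R,o=pose(); print(o['time_s'],p.round(4),np.round(o['wrist_force'],2),o['grasp_force'])
    c=vision.camera('scene'); np.savez(n+'.npz',**c)
    K,T=c['camera_matrix'],np.linalg.inv(c['extrinsics'])
    for nm,X in(('collar',p-[0,0,.0516]),('foot',p-[0,0,.0936])):
        q=T[:3,:3]@X+T[:3,3]; uv=(K@q)[:2]/q[2]; print(nm,uv.round(1))
    u,v=uv.astype(int); A=c['color'][v-40:v+30,u-45:u+45]; print('crop origin',u-45,v-40)
    cv2.imwrite(f'pics/{n}.png',cv2.resize(A,None,fx=sc,fy=sc,interpolation=cv2.INTER_CUBIC)[:,:,::-1])
E
python3 -c "
from h import *; shot('s2')"
```

```text
6.45 [0.5557 0.1726 0.1585] [ 0.76  0.03 -1.28] 58.677016496658325
collar [433.  232.6]
foot [429.7 247.6]
crop origin 384 207
```

View pics/s2.png

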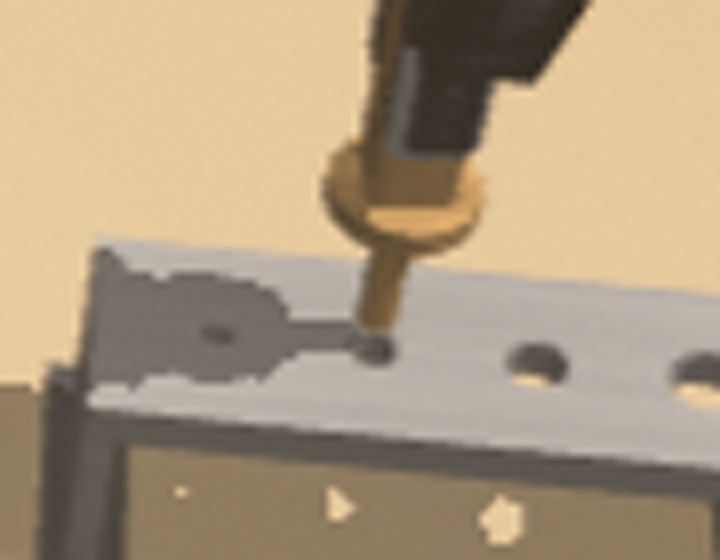

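The tang foot at crop (374,326) is just above and behind hole 2 at (375,349). I'll convert both to positions in the same camera.

Run:
```python
from h import *
c=dict(np.load('s2.npz'))
for z in(.064,.065): print(cast(c,[(430.3,247.3)],z).round(4))
print(cast(c,[(430.5,250.1)],.06).round(4))
# plate edges from depth in first scene image near hole 2
P=cloud(dict(np.load('top0.npz'))).reshape(-1,3); 
m=(abs(P[:,2]-.059)<.005)&(P[:,1]>.09)&(P[:,1]<.3)&(abs(P[:,0]-.56)<.05); print(rect(P[m]))
```

```text
[[0.5538 0.174  0.064 ]]
[[0.5548 0.1738 0.065 ]]
[[0.5576 0.1748 0.06  ]]
(array([559.4, 193.6]), array([181. ,  60.9]), 87.8)
```

play_rows(xyz=[[0.5, 2.5, 0], [0.5, 2.5, 0], [0.5, 2.5, 1], [0.5, 2.5, 2], [0.5, 2.5, 3], [0.5, 2.5, 4], [0.5, 2.5, 5], [0.5, 2.5, 5.5], [0.5, 2.5, 6], [0.5, 2.5, 6]], rot=[[0, 0, 0], [0, 0, 0], [0, 0, 0], [0, 0, 0], [0, 0, 0], [0, 0, 0], [0, 0, 0], [0, 0, 0], [0, 0, 0], [0, 0, 0]], grip=[0, 0, 0, 0, 0, 0, 0, 0, 0, 0])

```text
time_s: 7.75
eef_pos: [0.559, 0.1748, 0.1543]
eef_rot: [-0.0, 0.678, 0.735, -0.0]
wrist_force: [1.2, -0.8, -0.5]
opening: 0.253
grasp_force: 58.7
```

play_rows(xyz=[[-1.0, -0.5, 0], [-1.0, -0.5, 0], [-1.0, -0.5, 0.5], [-1.0, -0.5, 1], [-1.0, -0.5, 1.5], [-1.0, -0.5, 2], [-1.0, -0.5, 2.5], [-1.0, -0.5, 2.5], [-1.0, -0.5, 2.5], [-1.0, -0.5, 2.5]], rot=[[0, 0, 0], [0, 0, 0], [0, 0, 0], [0, 0, 0], [0, 0, 0], [0, 0, 0], [0, 0, 0], [0, 0, 0], [0, 0, 0], [0, 0, 0]], grip=[0, 0, 0, 0, 0, 0, 0, 0, 0, 0])

```text
time_s: 9.0
eef_pos: [0.5586, 0.1737, 0.1518]
eef_rot: [0.0, 0.678, 0.735, 0.0]
wrist_force: [0.2, -0.3, 0.5]
opening: 0.247
grasp_force: 58.7
```

```bash
python3 -c "
from h import *; shot('s3')"
```

```text
9.0 [0.5586 0.1737 0.1518] [ 0.16 -0.27  0.5 ] 58.67690026760101
collar [433.1 236.1]
foot [429.9 251. ]
crop origin 384 211
```

View pics/s3.png

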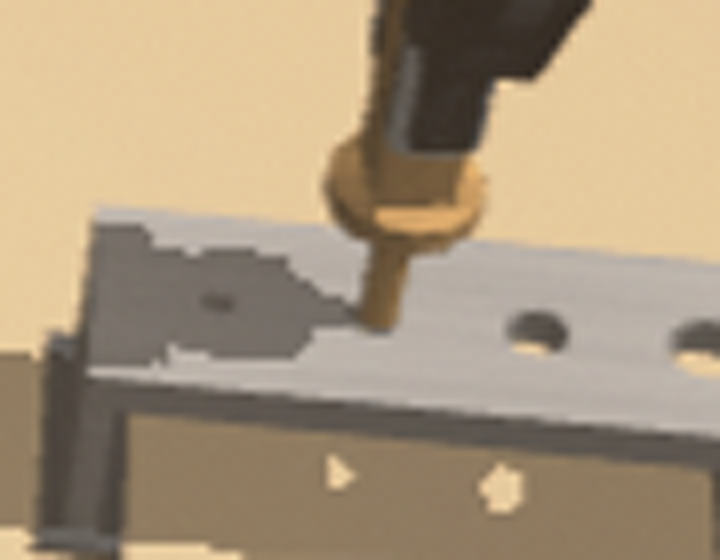

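The foot covers hole 2 at crop (378,322) and sits in its mouth with no contact force. I'll go on down gently.

play_rows(xyz=[[0, 0, 0.4], [0, 0, 0.8], [0, 0, 1.2], [0, 0, 1.6], [0, 0, 2], [0, 0, 2.4], [0, 0, 2.7], [0, 0, 3], [0, 0, 3], [0, 0, 3]], rot=[[0, 0, 0], [0, 0, 0], [0, 0, 0], [0, 0, 0], [0, 0, 0], [0, 0, 0], [0, 0, 0], [0, 0, 0], [0, 0, 0], [0, 0, 0]], grip=[0, 0, 0, 0, 0, 0, 0, 0, 0, 0])

```text
time_s: 10.3
eef_pos: [0.5585, 0.1736, 0.1487]
eef_rot: [0.0, 0.678, 0.735, -0.0]
wrist_force: [-2.1, -1.4, 0.9]
opening: 0.25
grasp_force: 58.7
```

play_rows(xyz=[[-0.2, -0.3, 0.5], [-0.2, -0.3, 1.5], [-0.2, -0.3, 2.5], [-0.2, -0.3, 3.5], [-0.2, -0.3, 4.5], [-0.2, -0.3, 5.5], [-0.2, -0.3, 6.5], [-0.2, -0.3, 7.5], [-0.2, -0.3, 8], [-0.2, -0.3, 8]], rot=[[0, 0, 0], [0, 0, 0], [0, 0, 0], [0, 0, 0], [0, 0, 0], [0, 0, 0], [0, 0, 0], [0, 0, 0], [0, 0, 0], [0, 0, 0]], grip=[0, 0, 0, 0, 0, 0, 0, 0, 0, 0])

```text
time_s: 11.55
eef_pos: [0.5583, 0.1735, 0.1407]
eef_rot: [-0.0, 0.678, 0.735, -0.0]
wrist_force: [-0.7, -2.3, -0.4]
opening: 0.251
grasp_force: 58.7
```

play_rows(xyz=[[-0.2, 0, 1.5], [-0.2, 0, 3], [-0.2, 0, 5], [-0.2, 0, 7], [-0.2, 0, 9], [-0.2, 0, 11], [-0.2, 0, 13], [-0.2, 0, 14], [-0.2, 0, 14], [-0.2, 0, 14]], rot=[[0, 0, 0], [0, 0, 0], [0, 0, 0], [0, 0, 0], [0, 0, 0], [0, 0, 0], [0, 0, 0], [0, 0, 0], [0, 0, 0], [0, 0, 0]], grip=[0, 0, 0, 0, 0, 0, 0, 0, 0, 0])

```text
time_s: 12.8
eef_pos: [0.5582, 0.1733, 0.1266]
eef_rot: [-0.0, 0.678, 0.735, -0.0]
wrist_force: [0.2, -1.1, -1.5]
opening: 0.247
grasp_force: 58.6
```

Now the last 3 mm, feeling for the shoulder stop.

play_rows(xyz=[[0, 0, 0.5], [0, 0, 1], [0, 0, 1.5], [0, 0, 2], [0, 0, 2.3], [0, 0, 2.6], [0, 0, 2.8], [0, 0, 3], [0, 0, 3], [0, 0, 3]], rot=[[0, 0, 0], [0, 0, 0], [0, 0, 0], [0, 0, 0], [0, 0, 0], [0, 0, 0], [0, 0, 0], [0, 0, 0], [0, 0, 0], [0, 0, 0]], grip=[0, 0, 0, 0, 0, 0, 0, 0, 0, 0])

```text
time_s: 14.05
eef_pos: [0.5583, 0.1733, 0.1237]
eef_rot: [0.0, 0.678, 0.735, -0.0]
wrist_force: [0.5, -0.7, -1.2]
opening: 0.247
grasp_force: 58.6
```

play_rows(xyz=[[0, 0, 0.3], [0, 0, 0.6], [0, 0, 0.9], [0, 0, 1.2], [0, 0, 1.4], [0, 0, 1.6], [0, 0, 1.8], [0, 0, 1.8], [0, 0, 1.8], [0, 0, 1.8]], rot=[[0, 0, 0], [0, 0, 0], [0, 0, 0], [0, 0, 0], [0, 0, 0], [0, 0, 0], [0, 0, 0], [0, 0, 0], [0, 0, 0], [0, 0, 0]], grip=[0, 0, 0, 0, 0, 0, 0, 0, 0, 0])

```text
time_s: 15.3
eef_pos: [0.5584, 0.1733, 0.1229]
eef_rot: [0.0, 0.678, 0.735, 0.0]
wrist_force: [-4.2, -1.4, 7.7]
opening: 0.252
grasp_force: 59.8
```

The shoulder stops on the plate at about 30 mm depth, as expected for the right hole. Easing off and releasing.

play_rows(xyz=[[0, 0, -0.8], [0, 0, -0.8], [0, 0, -0.8], [0, 0, -0.8], [0, 0, -0.8], [0, 0, -0.8], [0, 0, -0.8], [0, 0, -0.8], [0, 0, -0.8], [0, 0, -0.8]], rot=[[0, 0, 0], [0, 0, 0], [0, 0, 0], [0, 0, 0], [0, 0, 0], [0, 0, 0], [0, 0, 0], [0, 0, 0], [0, 0, 0], [0, 0, 0]], grip=[0, 0, 0.3, 0.4, 0.6, 0.8, 1, 1, 1, 1])

```text
time_s: 16.55
eef_pos: [0.5583, 0.1733, 0.1228]
eef_rot: [0.0, 0.678, 0.735, 0.0]
wrist_force: [0.0, -0.1, -0.0]
opening: 0.998
grasp_force: 0.0
```

play_rows(xyz=[[0, 0, 0], [0, 0, 0], [0, 0, -10], [0, 0, -30], [0, 0, -60], [0, 0, -90], [0, 0, -120], [0, 0, -130], [0, 0, -130], [0, 0, -130]], rot=[[0, 0, 0], [0, 0, 0], [0, 0, 0], [0, 0, 0], [0, 0, 0], [0, 0, 0], [0, 0, 0], [0, 0, 0], [0, 0, 0], [0, 0, 0]], grip=[1, 1, 1, 1, 1, 1, 1, 1, 1, 1])

```text
time_s: 17.8
eef_pos: [0.5575, 0.1732, 0.2513]
eef_rot: [-0.001, 0.678, 0.735, -0.001]
wrist_force: [0.5, -0.8, 0.1]
opening: 1.003
grasp_force: 0.0
```

Run:
```python
from h import *
c=vision.camera('scene'); P=cloud(c)
m=(abs(P[...,1]-.173)<.03)&(abs(P[...,0]-.558)<.03)
m&=(P[...,2]>.13)&(P[...,2]<.16); print(m.sum(),P[m].mean(0) if m.any() else '',np.percentile(P[m][:,2],95))
cv2.imwrite('pics/s4.png',c['color'][:,:,::-1])
```

```text
198 [0.56415305 0.17301899 0.14468417] 0.15243157171078783
```

View pics/s4.png

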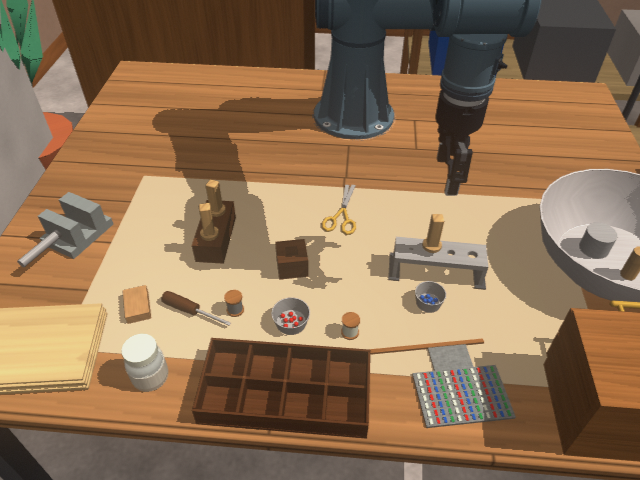

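The picture shows the handle upright in hole 2 at about (435,235), with its top at about 0.15 m. That matches the shoulder resting on the plate. The gripper is clear, and the other handles and objects haven't moved.

```bash
python3 -c "
from h import *; print(ctrl.hand_in())"
```

```text
the job is handed in; nothing more can be done
None
```

The handle stands upright in hole 2 (11 mm), released with its tang fully home and its shoulder resting on the plate, and the job is handed in. I skipped hole 1 (7 mm) because the tang is at least 8 mm thick.

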